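# Roll the tamper to its parking bar

## Robot

A 6-joint arm with a two-finger parallel gripper is mounted at the origin on the work surface. World frame = base frame: x ahead of the robot, y to its left, z up, the work surface at z = 0. Lengths are in m, angles in rad, forces in N, time in s.
With the tool pointing down it reaches from about 0.375 to 0.925 m from the base axis. Payload 5.7 kg.
Tool frame: the origin (TCP) lies at the very end of the fingers, on their centre line; the grasp point (between the pads) lies 19 mm behind it; z points along the fingers, y is the line along which they close (so a half turn about z gives the same grasp; the last joint's range is limited). The gripper opens to 88 mm and grips with 3 to 60 N. Pads are 20 mm wide; open, the fingers measure 115 mm over their backs; the gripper's body (75 mm by 178 mm) begins 61 mm behind the grasp point.
Start: joints at [1.162, 0.359, 1.51, -0, 1.272, -0.115], TCP at [0.174, 0.574, 0.223] pointing down, gripper open.
Joint ranges: [-2.97, 2.97], [-1.01, 2.36], [0.21, 2.38], [-0.96, 4.11], [0.2, 2.71], [-2.98, 2.98]. Speed limits (rad/s): [2.39, 2.39, 3.14, 3.14, 3.14, 3.14].

## Interface

Orientations are given as a rotation vector (axis times angle).
In Python, from bench import bot gives the robot as it stands.
- The arm moves only by the tool move_arm, never from a script. Its argument "steps" is a list of rows, each a list of 7 numbers: the closure in counts, from 0 (fully open) to 255 (shut), then the shift along the tool's x, y, z in cm, then the turn, a rotation vector about the tool's x, y, z in units of 8 degrees (1.0 is 8 degrees). A call has exactly 10 rows; each row is the pose to reach, as a shift and turn from the pose commanded when the call began, along the tool's axes at that moment; what a row does not reach only later rows make up. A row lasts 1/10 s, in which the tool goes at most 50 mm and 8.59 degrees, less where a joint would pass 70% of its speed; a pose out of reach is approached as far as the arm can. A call with a gripper value outside its range is refused whole. The fingers move at their own pace and stop on an object; the grip force is fixed at half the most. Time passes only in rows, so rows that repeat a pose let the fingers close, or fill a call up. It gives the time, the measured TCP pose, the force, the opening and the grip force at its end, in the units of the state.
- bot.sense(): the state, without advancing time (a new reading comes with each control period).
- bot.read_camera(name): name is "scene" or "top" or "wrist"; returns the picture (400x640x3 uint8, blue, green, red); there is no depth.
- bot.camera_info(name): a dict with "vfov" (degrees; the focal length in pixels is half the picture's height over the tangent of half this angle, whatever the lens; pixels are square), "cx", "cy" (the principal point, pixels), "R" (3x3) and "t" (3): a world point X has camera coordinates R X + t. Camera axes: x right, y down, z forward; pixel columns grow to the right and rows downward; lengths in m; the calibration is good to about 2 mm. A picture is of the moment at which its call begins: read the wrist's pose just before it. camera_info takes no time and is no camera call; for the wrist camera it gives the pose at the moment of the call.
- bot.sign_off(): hands the job in; it is judged then, once.
The state is a dict: "clock": time; "joint_pos": joint angles; "joint_velocities": joint speeds; "effort": joint torques, N m; "eef_pos": TCP position; "eef_rot": TCP orientation; "force": force on the tool from outside, world axes, zero at the start; "moment": the same for the moment, N m; "opening": finger opening in m; "finger_force": force on a finger pad.
Only numpy, scipy, OpenCV 4.12 (cv2) and the standard library are available. Lean on these libraries where they do the work, as an engineer would, in place of code of your own. Each camera call takes 0.05 s, during which the arm holds its last target. There are 200 camera calls.

## Task

Clear the potting spot: roll the round wooden tamper along the plywood board and leave it lying still lengthwise on the blue parking bar, square with it and with neither end sticking out past the ends of the bar. Let it truly roll on the board all the way, neither lifted nor dragged, and leave the pots, saucer, weeder and spray bottle where they are.

Things in the scene. Friction and masses are not known exactly. Their poses are not given: they have to be found in the camera images.
- tamper_center (a point): centre of the wooden tamper: a plain varnished beech round, 52 mm in diameter, 120 mm long, 180 g, lying on the board with this point 32 mm above the bench. y: along its length (rolling axis); z: towards the red line painted along it, uppermost at the start. Slick (friction about 0.4, fingers too), it rolls easily; left alone it slows by 0.4 m/s each second (from 0.05 m/s it rolls on 3 mm).
- bar: blue parking bar painted flat on the plywood board, 36 mm wide and 190 mm long, not felt by what rolls over it. Origin at its centre on the board's top face; x across its width (the rolling direction, either way), y along its length. It is 160 to 220 mm from the tamper's start, on either side.
- board: plain plywood board fixed flat on the bench, 400 x 220 x 6 mm. Origin at the centre of its underside, on the bench; x along its 400 mm, the way the tamper rolls; the tamper and the bar lie across it.
- pot_large: large terracotta-coloured plastic pot, 130 mm across the rim, 115 mm high, empty, standing on the bench; origin under its centre
- pot_medium: medium pot of the same kind, 100 mm across, 90 mm high; origin under its centre
- pot_small: small pot of the same kind, 76 mm across, 70 mm high; origin under its centre
- saucer: blue glazed ceramic saucer, 140 mm across, 20 mm high; origin under its centre
- spray: white plastic spray bottle, 74 mm in diameter, 217 mm high with its green push button; origin under its centre
- weeder: chrome hand weeder with a wooden handle, about 345 mm long and 26 mm thick, lying on the bench; origin at its middle on the bench, x towards its forked tip

How it is judged:
By the outcome, as a careful person would: the job done as asked, in the order asked, and still so for the second after the job is handed in, with the robot touching nothing.
It also fails if it takes over 42 s, if anything falls off the work surface, if the arm or the gripper's body presses on something with over 40 N, if the wrist force passes 120 N, or if a joint passes its speed limit or range.

## Working session

There is one attempt and no reset: what is moved stays moved. The work goes in short steps, Python scripts to look and compute and a tool call to move; the robot and the scene stay as the last step left them, time stands still between calls to the robot, and variables do not carry over. Pictures are saved under pics/ and viewed, at most 10 in all, crops included, and the job is handed in when it is done.

Besides the shell and the picture viewer there is one more tool, called after "Request:" in YAML: its name, and indented under it one key for each argument. move_arm: Moves the arm, as the interface text tells. Its arguments: {"type":"object","properties":{"steps":{"type":"array"}},"required":["steps"]}

```bash
mkdir -p pics; ls
python3 - <<'E'
from bench import bot
import cv2
for n in("top","scene"):
    cv2.imwrite(f"pics/{n}0.png",bot.read_camera(n)); print(n,bot.camera_info(n))
print(bot.sense())
E
```

```text
pics
top {'vfov': 57.70951108158157, 'cx': 323.68597047292695, 'cy': 204.19038053859055, 'R': array([[ 0.00283389, -0.99996382, -0.00802017],
       [-0.98990739, -0.00166885, -0.14170592],
       [ 0.14168741,  0.0083408 , -0.98987631]]), 't': array([0.01277971, 0.62395235, 1.2047475 ])}
scene {'vfov': 54.526087577606596, 'cx': 321.74218535082747, 'cy': 201.0996325365296, 'R': array([[ 0.79960372,  0.60052462,  0.0020193 ],
       [ 0.44107525, -0.58500694, -0.68060231],
       [-0.40753713,  0.5451028 , -0.73265027]]), 't': array([-0.50875724, -0.22601554,  1.53224076])}
{'clock': 0.1, 'joint_pos': array([ 1.16191765e+00,  3.59454019e-01,  1.51131384e+00,  1.53723728e-06,
        1.27247938e+00, -1.15096019e-01]), 'joint_velocities': array([-0.00049872, -0.00061853, -0.00282539,  0.00058304,  0.00110657,
       -0.00015534]), 'effort': array([ 7.38633771e-04, -5.16359532e+01, -2.71408206e+01,  6.75985054e-02,
        2.77100515e-02, -1.76280417e-05]), 'eef_pos': array([0.17350452, 0.57372659, 0.22188505]), 'eef_rot': array([-4.59752606e-01, -3.10733396e+00,  2.50938849e-03]), 'force': array([-0.08077207, -0.37450084,  0.22262451]), 'moment': array([ 0.02956114,  0.06809089, -0.03071024]), 'finger_force': 0.0, 'opening': 0.08822480852345299}
```

View pics/top0.png

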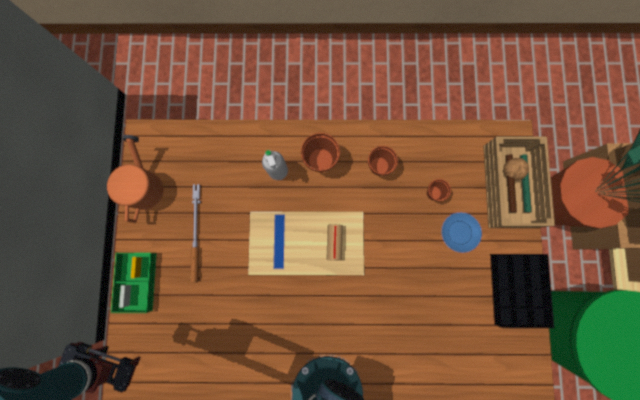

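View pics/scene0.png

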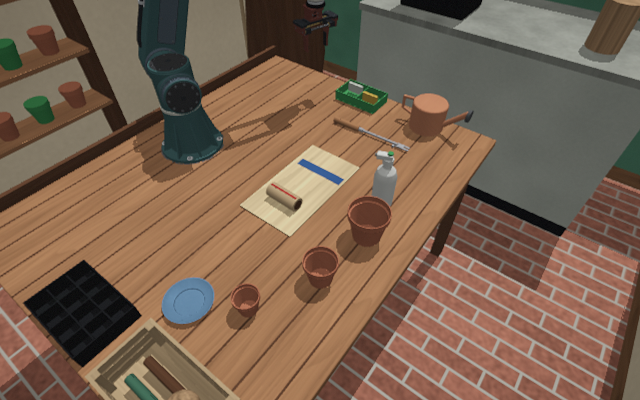

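```bash
cat > h.py <<'E'
import numpy as np, cv2
from bench import bot
def proj(n,X,ci=None):
    c=ci or bot.camera_info(n); f=200/np.tan(np.radians(c["vfov"]/2)); p=np.asarray(X,float)@c["R"].T+c["t"]
    return p[...,:2]/p[...,2:]*f+[c["cx"],c["cy"]]
def ray(n,uv,z,ci=None):
    c=ci or bot.camera_info(n); f=200/np.tan(np.radians(c["vfov"]/2)); uv=np.atleast_2d(uv).astype(float)
    d=np.c_[(uv-[c["cx"],c["cy"]])/f,np.ones(len(uv))]@c["R"]; o=-c["R"].T@c["t"]
    return o+d*((z-o[2])/d[:,2:])
def rect(m,n,z,ci=None):
    k,l,s,_=cv2.connectedComponentsWithStats(m.astype(np.uint8)); i=1+np.argmax(s[1:,4])
    v,u=np.nonzero(l==i); P=ray(n,np.c_[u,v],z,ci)[:,:2]
    (c,wh,a)=cv2.minAreaRect((P*1000).astype(np.float32)); 
    return P.mean(0),np.array(c)/1000,wh,a,s[i]
E
python3 - <<'E'
from h import *
for n,w in(("top",(225,200,390,290)),("scene",(235,140,365,240))):
    im=cv2.imread(f"pics/{n}0.png").astype(int); b,g,r=im[...,0],im[...,1],im[...,2]
    W=np.zeros(b.shape,bool); W[w[1]:w[3],w[0]:w[2]]=1
    print(n,"bar",rect(W&(b>r+40),n,.006)); print("red",rect(W&(r>g+60)&(r>130),n,.058))
    hsv=cv2.cvtColor(im.astype(np.uint8),cv2.COLOR_BGR2HSV)
cv2.imwrite("pics/c0.png",np.vstack([cv2.resize(cv2.imread("pics/top0.png")[200:285,235:375],None,fx=3.5,fy=3.5,interpolation=2),cv2.resize(cv2.imread("pics/scene0.png")[140:235,237:377],None,fx=3.5,fy=3.0,interpolation=2)[:,:490]]))
print("board",ray("top",[[249,211],[364,211],[364,275],[249,275]],.006)[:,:2])
print("tamper",ray("top",[[329,225],[342,225],[342,260],[328,260]],.04)[:,:2])
print("spray",ray("scene",[383,199],0.0),"pots",ray("scene",[[368,240],[320,284]],0.))
E
```

```text
top bar (array([0.49870742, 0.1713436 ]), array([0.49986151, 0.17230099]), (181.6859588623047, 31.370328903198242), 1.0732429027557373, array([274, 215,  10,  53, 479], dtype=int32))
red (array([ 0.47126072, -0.16521137]), array([ 0.47070981, -0.16484589]), (78.61056518554688, 33.71721649169922), 70.43600463867188, array([365, 243,  25,  14, 135], dtype=int32))
scene bar (array([0.50112472, 0.17139466]), array([0.49822397, 0.17136502]), (31.6490535736084, 185.7560577392578), 89.90238952636719, array([298, 159,  45,  25, 304], dtype=int32))
red (array([ 0.49579821, -0.02284056]), array([ 0.49406177, -0.02288203]), (7.474867343902588, 105.08121490478516), 88.43052673339844, array([271, 184,  25,  15,  55], dtype=int32))
board [[ 0.60459706  0.27922694]
 [ 0.60534615 -0.1281107 ]
 [ 0.38293127 -0.12524351]
 [ 0.38164427  0.27208273]]
tamper [[ 0.5525827  -0.00417901]
 [ 0.55267846 -0.04869507]
 [ 0.43420084 -0.04818404]
 [ 0.43406288 -0.00088991]]
spray [[0.75332694 0.19394418 0.        ]] pots [[ 8.06282050e-01  1.40270576e-02 -1.11022302e-16]
 [ 7.80907921e-01 -2.00853855e-01  0.00000000e+00]]
```

View pics/c0.png

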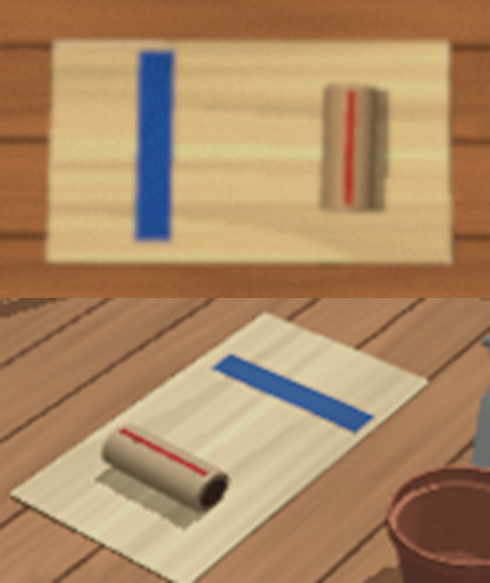

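```bash
cat >> h.py <<'E'
from scipy.spatial.transform import Rotation as Ro
def line(m,n,z,ci=None):
    k,l,s,_=cv2.connectedComponentsWithStats(m.astype(np.uint8)); i=1+np.argmax(s[1:,4])
    v,u=np.nonzero(l==i); P=ray(n,np.c_[u,v],z,ci)[:,:2]
    d=np.linalg.svd(P-P.mean(0),full_matrices=False)[2][0]; return P.mean(0).round(4),np.degrees(np.arctan(d[1]/d[0])).round(2),s[i]
def go(p,yaw,base=None):
    "shift cm, turn units; yaw deg of tool y from world x, pointing down"
    s=bot.sense(); R=Ro.from_rotvec(s["eef_rot"]); y=np.radians(yaw)
    T=Ro.from_matrix(np.c_[[-np.sin(y),np.cos(y),0],[np.cos(y),np.sin(y),0],[0,0,-1]])
    if np.linalg.det(T.as_matrix())<0: print("bad")
    return (R.inv().apply(np.array(p)-s["eef_pos"])*100).round(2),(np.degrees((R.inv()*T).as_rotvec())/8).round(3)
E
python3 - <<'E'
from h import *
for n,w,w2 in(("top",(225,200,390,290),(325,222,348,262)),("scene",(235,140,365,240),(262,178,300,205))):
    im=cv2.imread(f"pics/{n}0.png").astype(int); b,g,r=im[...,0],im[...,1],im[...,2]
    W=np.zeros(b.shape,bool); V=W.copy(); W[w[1]:w[3],w[0]:w[2]]=1; V[w2[1]:w2[3],w2[0]:w2[2]]=1
    print(n,"bar",line(W&(b>r+30),n,.006),"red",line(V&(r>g+60)&(r>110),n,.058))
y=0
print(go([.496,-.1,.13],0))
E
```

```text
top bar (array([0.4977, 0.1715]), np.float64(-0.01), array([274, 215,  10,  53, 493], dtype=int32)) red (array([ 0.4954, -0.0218]), np.float64(-2.03), array([333, 226,   4,  33, 104], dtype=int32))
scene bar (array([0.5018, 0.1714]), np.float64(0.02), array([298, 159,  45,  26, 308], dtype=int32)) red (array([ 0.4958, -0.0228]), np.float64(-1.57), array([271, 184,  25,  15,  55], dtype=int32))
(array([-50.38, -55.13,   9.27]), array([-1.100e-02,  6.000e-03,  9.146e+00]))
```

Request:
move_arm:
  steps:
    - [0, -3, -3, 0, 0, 0, 0.6]
    - [0, -6, -6.5, 0, 0, 0, 1.2]
    - [0, -9, -10, 0, 0, 0, 1.8]
    - [0, -12, -13, 0, 0, 0, 2.4]
    - [0, -15, -16.5, 0, 0, 0, 3.0]
    - [0, -18, -20, 0, 0, 0, 3.6]
    - [0, -21, -23, 0, 0, 0, 4.2]
    - [0, -24, -26.5, 0, 0, 0, 4.8]
    - [0, -27, -29.5, 0, 0, 0, 5.4]
    - [0, -30, -33, 0, 0, 0, 6.0]

```text
clock: 1.1
eef_pos: [0.3658, 0.1701, 0.2227]
eef_rot: [1.688, 2.649, 0.001]
force: [0.9, -0.1, 0.1]
opening: 0.088
finger_force: 0.0
```

```bash
python3 -c "
from h import *
print(bot.sense()['eef_pos'],go([.496,-.1,.13],0))"
```

```text
[0.36581158 0.17006348 0.22266423] (array([-29.98,   0.39,   9.27]), array([ 3.000e-03, -1.000e-03,  3.123e+00]))
```

Request:
move_arm:
  steps:
    - [0, -3.5, 0, 0, 0, 0, 0.5]
    - [0, -7, 0.1, 0, 0, 0, 1.0]
    - [0, -11, 0.1, 0, 0, 0, 1.5]
    - [0, -15, 0.2, 0, 0, 0, 2.0]
    - [0, -19, 0.2, 0, 0, 0, 2.5]
    - [0, -23, 0.3, 1, 0, 0, 3.0]
    - [0, -26, 0.3, 3, 0, 0, 3.1]
    - [0, -28.5, 0.4, 5, 0, 0, 3.12]
    - [0, -30, 0.4, 7, 0, 0, 3.12]
    - [0, -30, 0.4, 9, 0, 0, 3.12]

```text
clock: 2.1
eef_pos: [0.4977, -0.1004, 0.1317]
eef_rot: [2.219, 2.222, 0.0]
force: [0.5, -0.3, -0.3]
opening: 0.0877
finger_force: 0.0
```

Run:
```python
from h import *
ci=bot.camera_info("wrist"); im=bot.read_camera("wrist"); cv2.imwrite("pics/w1.png",im)
print(ci, bot.sense()['eef_pos'], go([.496,-.1,.03],-1.8))
```

```text
{'vfov': 61.34135229263373, 'cx': 316.3985424199737, 'cy': 199.100401586975, 'R': array([[ 9.99998905e-01,  1.46096822e-03, -2.36546701e-04],
       [ 1.46786847e-03, -9.58638375e-01,  2.84623105e-01],
       [ 1.89062566e-04, -2.84623140e-01, -9.58639469e-01]]), 't': array([-0.49678477, -0.10648677,  0.27511812])} [ 0.4948118  -0.09877974  0.12878243] (array([-0.14,  0.16,  9.88]), array([-0.034, -0.01 ,  0.239]))
```

View pics/w1.png

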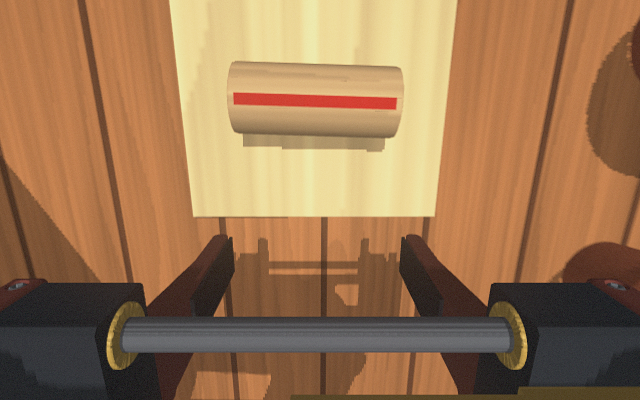

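Run:
```python
from h import *
im=cv2.imread("pics/w1.png").astype(int); b,g,r=im[...,0],im[...,1],im[...,2]
V=np.zeros(b.shape,bool); V[80:125,215:420]=1
print(line(V&(r>g+90),"wrist",.058))
print(ray("wrist",[[193,216],[434,215]],.006), ray("wrist",[[233,99],[397,104]],.058))
print(go([.496,-.095,.018],-1.8))
```

```text
(array([ 0.4924, -0.0223]), np.float64(-1.68), array([ 233,   93,  164,   17, 1948], dtype=int32))
[[ 0.38274061 -0.12193579  0.006     ]
 [ 0.59830311 -0.12018235  0.006     ]] [[ 0.43817411 -0.02137263  0.058     ]
 [ 0.54710957 -0.02437321  0.058     ]]
(array([ 0.36,  0.17, 11.08]), array([-0.034, -0.01 ,  0.239]))
```

Request:
move_arm:
  steps:
    - [0, 0.1, 0, 2, 0, 0, 0.1]
    - [0, 0.2, 0, 5, 0, 0, 0.22]
    - [0, 0.36, 0.1, 8, 0, 0, 0.22]
    - [0, 0.36, 0.1, 10, 0, 0, 0.22]
    - [0, 0.36, 0.1, 10.5, 0, 0, 0.22]
    - [0, 0.36, 0.1, 11, 0, 0, 0.22]
    - [0, 0.7, 0.1, 11.1, 0, 0, 0.22]
    - [0, 1.1, 0.1, 11.1, 0, 0, 0.22]
    - [0, 1.4, 0.1, 11.1, 0, 0, 0.22]
    - [0, 1.4, 0.1, 11.1, 0, 0, 0.22]

```text
clock: 3.15
eef_pos: [0.4978, -0.0839, 0.0224]
eef_rot: [2.25, 2.191, 0.001]
force: [-0.4, 0.1, 0.1]
opening: 0.0878
finger_force: 0.0
```

Run:
```python
from h import *
im=bot.read_camera("wrist"); cv2.imwrite("pics/w2.png",im)
print(bot.sense()['eef_pos'], go([.496,-.095,.018],-1.7))
```

```text
[ 0.49781366 -0.08408703  0.02226861] (array([-1.1 , -0.15,  0.43]), array([0.007, 0.003, 0.022]))
```

View pics/w2.png

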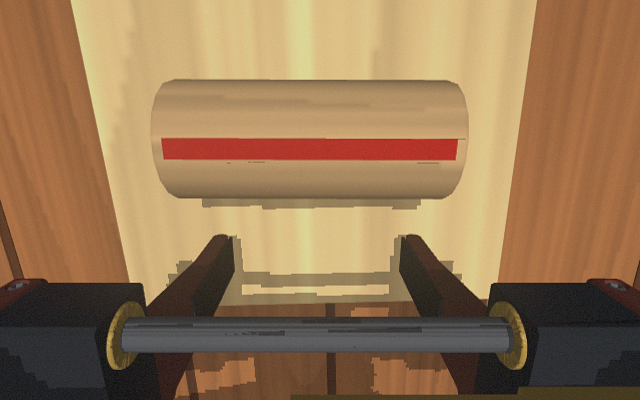

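Request:
move_arm:
  steps:
    - [0, 0.4, 0, 0.2, 0, 0, 0]
    - [0, 0.8, 0, 0.4, 0, 0, 0]
    - [0, 1.2, 0, 0.4, 0, 0, 0]
    - [0, 1.5, 0, 0.4, 0, 0, 0]
    - [0, 1.8, 0, 0.4, 0, 0, 0]
    - [0, 2.1, 0, 0.4, 0, 0, 0]
    - [0, 2.4, 0, 0.4, 0, 0, 0]
    - [0, 2.7, 0, 0.4, 0, 0, 0]
    - [0, 3.0, 0, 0.4, 0, 0, 0]
    - [0, 3.3, 0, 0.4, 0, 0, 0]

```text
clock: 4.2
eef_pos: [0.4984, -0.0511, 0.0177]
eef_rot: [2.251, 2.191, -0.0]
force: [0.7, -0.1, -0.4]
opening: 0.088
finger_force: 0.1
```

Run:
```python
from h import *
im=bot.read_camera("wrist"); cv2.imwrite("pics/w3.png",im)
b,g,r=[im[...,i].astype(int) for i in range(3)]
V=np.zeros(b.shape,bool); V[20:230,150:480]=1
print(line(V&(r>g+90),"wrist",.058)); s=bot.sense()
print(s['eef_pos'],s['force'])
```

```text
(array([ 0.4967, -0.0046]), np.float64(-1.49), array([ 164,  176,  293,   21, 5959], dtype=int32))
[ 0.49826511 -0.05070807  0.01767051] [ 0.45683197  0.20503957 -0.12205732]
```

View pics/w3.png

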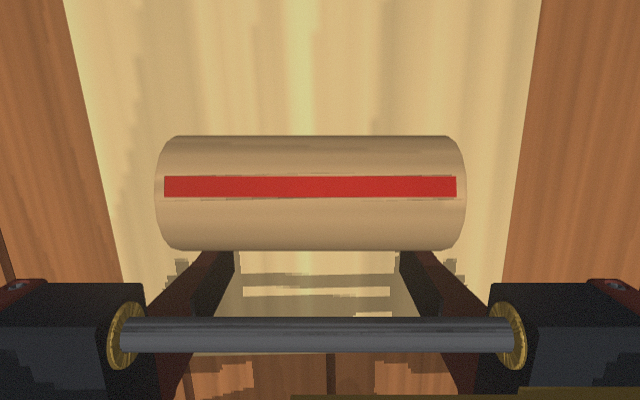

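Request:
move_arm:
  steps:
    - [0, 0.2, 0, 0, 0, 0, 0]
    - [0, 0.5, 0, 0, 0, 0, 0]
    - [0, 0.9, 0, 0, 0, 0, -0.01]
    - [0, 1.3, 0, 0, 0, 0, -0.02]
    - [0, 1.8, 0, 0, 0, 0, -0.03]
    - [0, 2.3, 0, 0, 0, 0, -0.04]
    - [0, 2.8, 0, 0, 0, 0, -0.05]
    - [0, 3.3, 0, 0, 0, 0, -0.05]
    - [0, 3.8, 0, 0, 0, 0, -0.06]
    - [0, 4.3, 0, 0, 0, 0, -0.07]

```text
clock: 5.25
eef_pos: [0.4996, -0.0079, 0.0177]
eef_rot: [2.24, 2.202, -0.0]
force: [0.3, 0.1, 1.2]
opening: 0.0881
finger_force: 0.0
```

Request:
move_arm:
  steps:
    - [0, 0.5, 0, 0, 0, 0, 0]
    - [0, 1.0, 0, 0, 0, 0, -0.01]
    - [0, 1.5, 0, 0, 0, 0, -0.02]
    - [0, 2.0, 0, 0, 0, 0, -0.03]
    - [0, 2.5, 0, 0, 0, 0, -0.03]
    - [0, 3.0, 0, 0, 0, 0, -0.04]
    - [0, 3.5, 0, 0, 0, 0, -0.05]
    - [0, 4.0, 0, 0, 0, 0, -0.05]
    - [0, 4.5, 0, 0, 0, 0, -0.06]
    - [0, 5.0, 0, 0, 0, 0, -0.07]

```text
clock: 6.25
eef_pos: [0.5004, 0.0421, 0.0176]
eef_rot: [2.23, 2.213, -0.0]
force: [0.9, -0.1, -0.7]
opening: 0.0882
finger_force: 0.0
```

Request:
move_arm:
  steps:
    - [0, 0.5, 0, 0, 0, 0, 0]
    - [0, 1.0, 0, 0, 0, 0, -0.01]
    - [0, 1.5, 0, 0, 0, 0, -0.02]
    - [0, 2.0, 0, 0, 0, 0, -0.03]
    - [0, 2.5, 0, 0, 0, 0, -0.03]
    - [0, 3.0, 0, 0, 0, 0, -0.04]
    - [0, 3.5, 0, 0, 0, 0, -0.05]
    - [0, 4.0, 0, 0, 0, 0, -0.05]
    - [0, 4.5, 0, 0, 0, 0, -0.06]
    - [0, 5.0, 0, 0, 0, 0, -0.07]

```text
clock: 7.25
eef_pos: [0.5008, 0.0921, 0.0177]
eef_rot: [2.219, 2.224, -0.0]
force: [0.7, 0.1, 0.5]
opening: 0.0873
finger_force: 0.0
```

Run:
```python
from h import *
im=bot.read_camera("wrist"); cv2.imwrite("pics/w4.png",im)
s=bot.sense(); print(s['eef_pos'],s['force'],go([.5,.133,.018],0))
```

```text
[0.50078949 0.0925928  0.01767223] [0.28430908 0.51408206 0.56167049] (array([ 4.04, -0.07, -0.03]), array([ 0.   , -0.001,  0.018]))
```

View pics/w4.png

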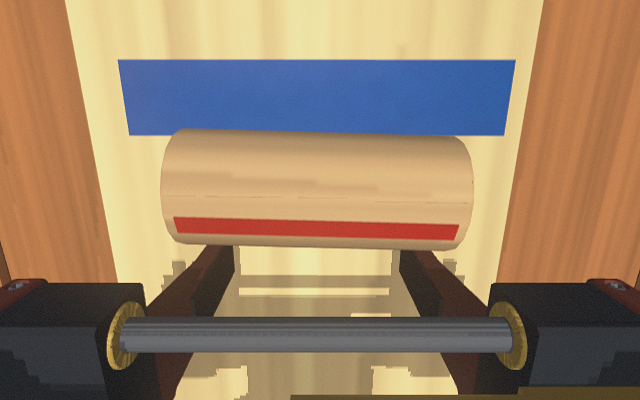

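Request:
move_arm:
  steps:
    - [0, 0.3, 0, 0, 0, 0, 0]
    - [0, 0.6, 0, 0, 0, 0, 0]
    - [0, 0.9, 0, 0, 0, 0, 0]
    - [0, 1.2, 0, 0, 0, 0, 0]
    - [0, 1.5, 0, 0, 0, 0, 0]
    - [0, 1.8, 0, 0, 0, 0, 0]
    - [0, 2.1, 0, 0, 0, 0, 0]
    - [0, 2.3, 0, 0, 0, 0, 0]
    - [0, 2.5, 0, 0, 0, 0, 0]
    - [0, 2.7, 0, 0, 0, 0, 0]

```text
clock: 8.3
eef_pos: [0.5007, 0.1188, 0.0177]
eef_rot: [2.219, 2.224, -0.0]
force: [-0.4, 0.7, 0.0]
opening: 0.0875
finger_force: 0.0
```

Request:
move_arm:
  steps:
    - [0, 0.2, 0, 0, 0, 0, 0]
    - [0, 0.4, 0, 0, 0, 0, 0]
    - [0, 0.6, 0, 0, 0, 0, 0]
    - [0, 0.8, 0, 0, 0, 0, 0]
    - [0, 0.9, 0, 0, 0, 0, 0]
    - [0, 1.0, 0, 0, 0, 0, 0]
    - [0, 1.1, 0, 0, 0, 0, 0]
    - [0, 1.2, 0, 0, 0, 0, 0]
    - [0, 1.2, 0, 0, 0, 0, 0]
    - [0, 1.2, 0, 0, 0, 0, 0]

```text
clock: 9.3
eef_pos: [0.5007, 0.1306, 0.0176]
eef_rot: [2.219, 2.224, -0.0]
force: [-0.4, -0.3, 0.0]
opening: 0.0881
finger_force: 0.0
```

Run:
```python
from h import *
im=bot.read_camera("wrist"); cv2.imwrite("pics/w5.png",im); sc=bot.read_camera("scene")[130:230,270:370]
cv2.imwrite("pics/s5.png",cv2.resize(sc,None,fx=5,fy=5))
s=bot.sense(); print(s['eef_pos'],s['force'])
# overlay wanted bar centre line on tamper silhouette: predicted edges for tamper centre y=.1714
for y in(.165,.1714): 
    a=np.linspace(0,2*np.pi,400); print(y,[ (proj("wrist",np.c_[np.full(400,x),y+.026*np.cos(a),.032+.026*np.sin(a)])[:,1].min().round(1),proj("wrist",np.c_[np.full(400,x),y+.026*np.cos(a),.032+.026*np.sin(a)])[:,1].max().round(1)) for x in(.45,.55)])
```

```text
[0.50064984 0.1306127  0.01761884] [-0.0448371  -0.16384044  0.26977125]
0.165 [(np.float64(139.0), np.float64(254.5)), (np.float64(139.5), np.float64(255.1))]
0.1714 [(np.float64(124.2), np.float64(241.3)), (np.float64(124.7), np.float64(241.8))]
```

View pics/w5.png

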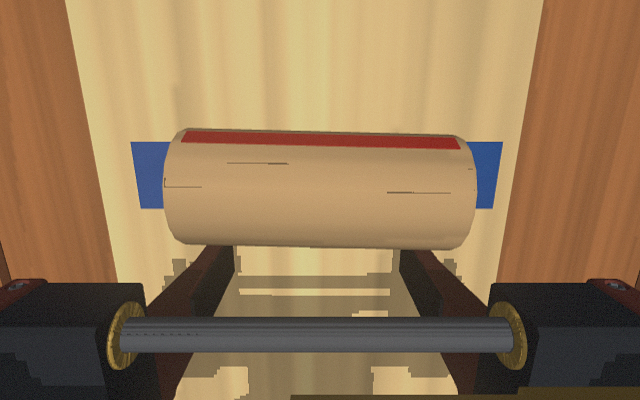

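Request:
move_arm:
  steps:
    - [0, 0.05, 0, 0, 0, 0, -0.02]
    - [0, 0.1, 0, 0, 0, 0, -0.04]
    - [0, 0.15, 0, 0, 0, 0, -0.06]
    - [0, 0.2, 0, 0, 0, 0, -0.08]
    - [0, 0.25, 0, 0, 0, 0, -0.08]
    - [0, 0.3, 0, 0, 0, 0, -0.08]
    - [0, 0.33, 0, 0, 0, 0, -0.08]
    - [0, 0.36, 0, 0, 0, 0, -0.08]
    - [0, 0.36, 0, 0, 0, 0, -0.08]
    - [0, 0.36, 0, 0, 0, 0, -0.08]

```text
clock: 10.4
eef_pos: [0.5007, 0.1343, 0.0176]
eef_rot: [2.207, 2.236, -0.0]
force: [-0.2, -0.4, 0.6]
opening: 0.0876
finger_force: 0.0
```

Request:
move_arm:
  steps:
    - [0, -0.2, 0, 0, 0, 0, 0]
    - [0, -0.6, 0, 0, 0, 0, 0]
    - [0, -1.2, 0, 0, 0, 0, 0]
    - [0, -2, 0, 0, 0, 0, 0]
    - [0, -3, 0, 0, 0, 0, 0]
    - [0, -4, 0, 0, 0, 0, 0]
    - [0, -5, 0, -1, 0, 0, 0]
    - [0, -6, 0, -3, 0, 0, 0]
    - [0, -6.5, 0, -5, 0, 0, 0]
    - [0, -6.5, 0, -6, 0, 0, 0]

```text
clock: 11.4
eef_pos: [0.5026, 0.0681, 0.0797]
eef_rot: [2.207, 2.233, 0.002]
force: [0.8, -0.2, -0.8]
opening: 0.0876
finger_force: 0.0
```

Run:
```python
from h import *
im=bot.read_camera("wrist"); cv2.imwrite("pics/w6.png",im)
s=bot.sense(); print(s['eef_pos'],s['force']); a=np.linspace(0,2*np.pi,400)
for y in(.168,.1714): 
    for x in (.45,.55):
        v=proj("wrist",np.c_[np.full(400,x),y+.026*np.cos(a),.032+.026*np.sin(a)]); print(y,x,v[:,0].mean().round(),v[:,1].min().round(1),v[:,1].max().round(1))
```

```text
[0.5032038  0.06857846 0.08043749] [0.79716791 0.31789384 0.11446702]
0.168 0.45 227.0 6.5 104.8
0.168 0.55 401.0 9.1 106.8
0.1714 0.45 227.0 -0.6 98.9
0.1714 0.55 401.0 2.1 101.0
```

View pics/w6.png

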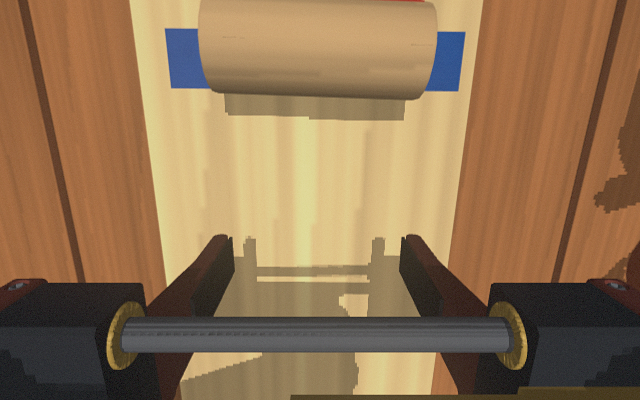

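Run:
```python
from h import *
from scipy.optimize import least_squares
im=bot.read_camera("wrist").astype(float); c=bot.camera_info("wrist"); g=cv2.GaussianBlur(im,(0,0),1.0)
s=bot.sense(); a=np.linspace(0,2*np.pi,720)
def tang(y,x):
    v=proj("wrist",np.c_[np.full(720,x),y+.026*np.cos(a),.032+.026*np.sin(a)],c); return v[np.argmax(v[:,1])]
cols=np.arange(235,400,5); d=np.abs(np.diff(g[85:108],axis=0)).sum(2); rows=85.5+d[:,cols].argmax(0); print(rows)
def res(q):
    e=[tang(q[0]+(x-.5)*q[1],x) for x in(.45,.55)]
    return e[0][1]+(cols-e[0][0])*(e[1][1]-e[0][1])/(e[1][0]-e[0][0])-rows
r=least_squares(res,[.172,-.02],loss="soft_l1",x_scale=[.01,.01]); print("tamper y",r.x[0],"yaw",np.degrees(r.x[1]),np.abs(r.fun).mean())
b,gg,rr=im[...,0],im[...,1],im[...,2]; m=(b>rr+30); m[130:]=0
for lo,hi in((172,195),(442,458)):
    print([ (round(float(p[0]),4),round(float(p[1]),4)) for p in ray("wrist",[[ (lo+hi)/2, np.median([np.nonzero(m[:,k])[0].min() for k in range(lo,hi)])-.5],[(lo+hi)/2,np.median([np.nonzero(m[:,k])[0].max() for k in range(lo,hi)])+.5]],.006,c)])
```

```text
[ 94.5  94.5  94.5  94.5  95.5  95.5  95.5  95.5  95.5  95.5  96.5  96.5
  96.5  96.5  96.5  97.5  97.5  97.5  97.5  97.5  97.5  98.5  98.5  98.5
  98.5  98.5  99.5  99.5  99.5  99.5  99.5 100.5 100.5]
tamper y 0.17324950075376247 yaw -1.3254331815263465 0.24975587111015587
[(0.4166, 0.1874), (0.4131, 0.1519)]
[(0.5858, 0.1879), (0.5903, 0.1522)]
```

```bash
python3 -c "
from bench import bot
print(bot.sign_off())"
```

```text
the job is handed in; nothing more can be done
None
```

I rolled the tamper onto the blue bar by pushing it along the board and handed the job in: it lies about 3 mm off the bar's centreline and about 1.5° from square, both ends are well inside the bar's ends, and the gripper is clear of it.

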